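# Swap the open stock tray at the shoe repairer's bench

## Robot

A 6-joint arm with a two-finger parallel gripper is mounted at the origin on the work surface. World frame = base frame: x ahead of the robot, y to its left, z up, the work surface at z = 0. Lengths are in m, angles in rad, forces in N, time in s.
With the tool pointing down it reaches from about 0.275 to 0.75 m from the base axis. Payload 10.2 kg.
Tool frame: the origin (TCP) lies where the fingers leave the gripper's body, on its centre line; the fingertips stand 64 mm ahead of it and the grasp point (between the pads) lies 45 mm ahead of it; z points along the fingers, y is the line along which they close (so a half turn about z gives the same grasp; the last joint's range is limited). The gripper opens to 88 mm and grips with 3 to 60 N. Pads are 18 mm wide; open, the fingers measure 123 mm over their backs; the gripper's body (75 mm by 187 mm) begins 45 mm behind the grasp point.
Start: joints at [-1.47, 0.313, 1.498, -0, 1.331, -0.223], TCP at [0.167, -0.498, 0.303] pointing down, gripper open.
Joint ranges: [-2.94, 2.94], [-0.97, 2.17], [0.19, 2.56], [-1.23, 4.37], [0.02, 3.11], [-2.88, 2.88]. Speed limits (rad/s): [2.39, 2.39, 3.01, 3.14, 3.14, 3.14].

## Interface

Orientations are given as a rotation vector (axis times angle).
In Python, from workcell import env gives the robot as it stands.
- The arm moves only by the tool drive_tool, never from a script. Its argument "motion" is a list that holds one entry, the list of rows, each a list of 7 numbers: the shift along the tool's x, y, z as a fraction of full scale, then the turn, a rotation vector about the tool's x, y, z as a fraction of full scale, then the opening, from -1 (shut) to 1 (fully open). A call has 1 to 10 rows; each row shifts and turns the commanded pose from where the row before left it, along the tool's axes as they then stand; what a row does not reach is not made up. Full scale, the value 1, is 2 cm for a shift and 90 degrees for a turn. A row lasts 1/10 s, in which the tool goes at most 50 mm and 8.59 degrees, less where a joint would pass 70% of its speed; a pose out of reach is approached as far as the arm can. A call with a number of a shift or a turn outside -1 to 1 is refused whole. A call with a gripper value outside its range is refused whole. The fingers move at their own pace and stop on an object; "newtons" is the grip in N (left out, the last holds). Time passes only in rows, so rows that do not move let the fingers close. It gives the time, the measured TCP pose, the force, the opening and the grip force at its end, in the units of the state.
- env.get_state(): the state, without advancing time (a new reading comes with each control period).
- env.snapshot(name): name is "scene" or "top" or "wrist"; returns a dict with "pixels" (480x640x3 uint8, red, green, blue), "fx", "fy", "cx", "cy" (pixels), "eye" and "orientation" of the camera in the world. Camera axes: x right, y down, z forward; pixel columns grow to the right and rows downward; lengths in m; the calibration is good to about 2 mm. The wrist camera is an equidistant fisheye: a pixel r from the principal point sees the ray r / f radians off the axis. A picture is of the moment at which its call begins. There is no depth.
- env.finish_job(): hands the job in; it is judged then, once.
The state is a dict: "clock": time; "q": joint angles; "qvel": joint speeds; "tau": joint torques, N m; "position": TCP position; "orientation": TCP orientation; "contact_force": force on the tool from outside, world axes, zero at the start; "ft_torque": the same for the moment, N m; "grip_width": opening from 0.0 (shut) to 1.0 (fully open); "grip_force": force on a finger pad.
Only numpy, scipy, OpenCV 4.12 (cv2) and the standard library are available. Lean on these libraries where they do the work, as an engineer would, in place of code of your own. Each camera call takes 0.05 s, during which the arm holds its last target. There are 200 camera calls.

## Task

The tray of flat half-soles has been left open: first push it fully home with the fingertips, then hook a fingertip behind the lip of the tray of D-shaped heel blocks and draw it all the way out to its stop. Do not grasp, pinch or lift anything: the loose heel block must ride along in its place in the tray, and the tray of round tins and everything else on the bench must be left as they are.

Things in the scene. Friction and masses are not known exactly. Their poses are not given: they have to be found in the camera images.
- heel_case: fixed low grey steel case, 200 mm long (x) x 124 mm wide (y) x 54 mm high, open at its front (-x) and uncovered on top over its front half, holding the tray that carries D-shaped black rubber heel blocks (40 x 40 mm, 20 mm high), one of them loose in the uncovered front half. Origin: centre of its underside on the bench; +x points inward (tray home), -x is the way the tray comes out, z up
- heel_tray (a joint): the tray in heel_case; steel, 104 mm wide; joint value 0 = fully home, 0.120 m = drawn fully out to its stop; it slides along its case's own -x axis (out, towards the robot) with about 1.5 N of friction plus light damping, stays where it is left, cannot tip or lift. It starts home
- heel_lip (a point): the upstanding lip at the front of that tray, its inner plate: 4 mm thick, 104 mm wide, its top edge 48 mm above the bench. This point: centre of the top edge of its rear (inner) face; axes as the case. Behind it the tray is an empty pocket 46 mm deep (x) and 96 mm wide, with its floor 10 mm above the bench (38 mm below the lip's top edge); a 12 mm high rib closes the pocket's rear. It moves with the tray
- heel_front (a point): the outer plate of the same tray front, lying against the lip's front: 4 mm thick, 104 mm wide, reaching from 7 to 41 mm above the bench. This point: on its front (-x) face, half-way along its width, 24 mm above the bench; axes as the case. It moves with the tray
- sole_case: fixed low grey steel case, 200 mm long (x) x 124 mm wide (y) x 54 mm high, open at its front (-x) and uncovered on top over its front half, holding the tray that carries flat black half-soles, stacked two high: round-ended rubber plates 86 mm long across the tray, 36 mm broad, 8 mm thick. Origin: centre of its underside on the bench; +x points inward (tray home), -x is the way the tray comes out, z up
- sole_tray (a joint): the tray in sole_case; steel, 104 mm wide; joint value 0 = fully home, 0.120 m = drawn fully out to its stop; it slides along its case's own -x axis (out, towards the robot) with about 1.5 N of friction plus light damping, stays where it is left, cannot tip or lift. It starts part-way out (50 to 110 mm)
- sole_lip (a point): the upstanding lip at the front of that tray, its inner plate: 4 mm thick, 104 mm wide, its top edge 48 mm above the bench. This point: centre of the top edge of its rear (inner) face; axes as the case. Behind it the tray is an empty pocket 46 mm deep (x) and 96 mm wide, with its floor 10 mm above the bench (38 mm below the lip's top edge); a 12 mm high rib closes the pocket's rear. It moves with the tray
- sole_front (a point): the outer plate of the same tray front, lying against the lip's front: 4 mm thick, 104 mm wide, reaching from 7 to 41 mm above the bench. This point: on its front (-x) face, half-way along its width, 24 mm above the bench; axes as the case. It moves with the tray
- tin_case: fixed low grey steel case, 200 mm long (x) x 124 mm wide (y) x 54 mm high, open at its front (-x) and uncovered on top over its front half, holding the tray that carries small round dark tins (diameter 39 mm, 24 mm high), two of them in the uncovered front half. Origin: centre of its underside on the bench; +x points inward (tray home), -x is the way the tray comes out, z up
- tin_tray (a joint): the tray in tin_case; steel, 104 mm wide; joint value 0 = fully home, 0.120 m = drawn fully out to its stop; it slides along its case's own -x axis (out, towards the robot) with about 1.5 N of friction plus light damping, stays where it is left, cannot tip or lift. It starts home
- tin_lip (a point): the upstanding lip at the front of that tray, its inner plate: 4 mm thick, 104 mm wide, its top edge 48 mm above the bench. This point: centre of the top edge of its rear (inner) face; axes as the case. Behind it the tray is an empty pocket 46 mm deep (x) and 96 mm wide, with its floor 10 mm above the bench (38 mm below the lip's top edge); a 12 mm high rib closes the pocket's rear. It moves with the tray
- tin_front (a point): the outer plate of the same tray front, lying against the lip's front: 4 mm thick, 104 mm wide, reaching from 7 to 41 mm above the bench. This point: on its front (-x) face, half-way along its width, 24 mm above the bench; axes as the case. It moves with the tray
- heel_block_mid (a point): the loose black rubber heel block, D-shaped, 40 x 40 x 20 mm high, 60 g, lying flat in the heel tray behind the pocket, between two 12 mm high ribs, about 2 mm clear of each; point at its middle, 10 mm above the tray floor; z is up
- polish_tin: low round dark tin, 48 mm across, 26 mm high, on the roof of the half-sole case; bystander, origin at its underside (lying tools: on their axis)
- wax: round amber wax stub, 26 mm across, 30 mm high, standing on the bench between two tray lanes; bystander, origin at its underside (lying tools: on their axis)
- punch: small steel punch, 24 mm across its foot, 40 mm high, standing on the bench between two tray lanes; bystander, origin at its underside (lying tools: on their axis)
- hammer: hammer lying at the left of the bench; bystander, origin at its underside (lying tools: on their axis)
- brush: glue brush lying at the right of the bench; bystander, origin at its underside (lying tools: on their axis)
- glue: amber glue jar, 66 mm across, 100 mm high, standing at the right; bystander, origin at its underside (lying tools: on their axis)
- last: wooden shoe last, about 190 mm long, 90 mm high, at the left; bystander, origin at its underside (lying tools: on their axis)
There are look-alikes about, which are no part of the job. Leave any green or orange look-alike of the sole_case alone.

How it is judged:
On the way, in this order (a step that is already met when the one before it is completed fails the run):
1. the half-sole tray is pushed fully home (value of joint sole_tray below 0.005 m), for 0.2 s.
2. the heel-block tray is drawn out to its stop (value of joint heel_tray above 0.112 m), for 0.2 s.
At the end, for the whole second after the job is handed in: heel-block tray at least 112 mm out of its 120 mm travel and still, half-sole tray and tin tray each within 5 mm of fully home, the loose heel block lying flat in its place between the ribs of its tray (value of joint heel_tray above 0.112 m and value of joint each of sole_tray, tin_tray below 0.005 m and velocity of joint heel_tray between -0.01 and 0.01 m/s and x of heel_block_mid in the frame of heel_lip between 0.045 and 0.1 m and z of heel_block_mid in the frame of heel_lip below -0.02 m and angle between heel_block_mid's own z axis and vertical below 0.15 rad); the robot touches nothing.
It fails at once if a tray front is pinched (fingers pressing the lip's inner plate and the outer plate at once) ((contact force between the fingers and heel_tray_c0 above 1.5 N and contact force between the fingers and heel_tray_c1 above 1.5 N) or (contact force between the fingers and sole_tray_c0 above 1.5 N and contact force between the fingers and sole_tray_c1 above 1.5 N) or (contact force between the fingers and tin_tray_c0 above 1.5 N and contact force between the fingers and tin_tray_c1 above 1.5 N)).
It fails at once if the tin tray is drawn out more than 15 mm (value of joint tin_tray above 0.015 m).
It fails at once if the loose heel block is lifted more than 10 mm, or tipped (z of heel_block_mid in the frame of heel_lip above -0.018 m or angle between heel_block_mid's own z axis and vertical above 0.5 rad).
It fails at once if another thing on the bench is moved more than 20 mm (distance of any of polish_tin, wax, punch, hammer, brush, glue, last from where it was at the start of the episode above 0.02 m).
It also fails if it takes over 48 s, if anything falls off the work surface, if the arm or the gripper's body presses on something with over 40 N, if the wrist force passes 120 N, or if a joint passes its speed limit or range.

## Working session

There is one attempt and no reset: what is moved stays moved. The work goes in short steps, Python scripts to look and compute and a tool call to move; the robot and the scene stay as the last step left them, time stands still between calls to the robot, and variables do not carry over. Pictures are saved under pics/ and viewed, at most 10 in all, crops included, and the job is handed in when it is done.

Besides the shell and the picture viewer there is one more tool, called after ">>>" as name(argument=value, ...), one argument or row to a line, values as JSON. drive_tool: Moves the arm, as the interface text tells. Its arguments: {"type":"object","properties":{"motion":{"type":"array","items":{"type":"array","items":{"type":"array","items":{"type":"number","minimum":-1,"maximum":1}}}},"newtons":{"type":"number"}},"required":["motion"]}

```bash
mkdir -p pics; cat > h.py <<'E'
import numpy as np, cv2
from scipy.spatial.transform import Rotation as R
from workcell import env
def rot(o):
    o=np.array(o,float)
    return o if o.shape==(3,3) else R.from_rotvec(o).as_matrix() if o.size==3 else R.from_quat(o).as_matrix()
def ray(s,u,v,z):
    d=rot(s["orientation"])@np.array([(u-s["cx"])/s["fx"],(v-s["cy"])/s["fy"],1]); e=np.array(s["eye"])
    return e+d*(z-e[2])/d[2]
E
python3 - <<'E'
from h import *
print(env.get_state())
for n in("top","scene"):
    s=env.snapshot(n); cv2.imwrite(f"pics/{n}.png",s["pixels"][...,::-1]); np.save(f"{n}.npy",s,allow_pickle=True)
    print({k:v for k,v in s.items() if k!="pixels"})
E
```

```text
{'clock': 0.0, 'q': array([-1.47040253e+00,  3.13444528e-01,  1.49844457e+00, -2.68389197e-05,
        1.33100526e+00, -2.23391097e-01]), 'qvel': array([-1.07192848e-03,  1.44851041e-03, -6.30052219e-05, -1.67459812e-03,
        2.25922191e-03, -1.44651275e-04]), 'tau': array([ 6.93924176e-04, -4.02210653e+01, -2.52265888e+01,  6.95865462e-02,
        3.52785783e-02, -1.17021518e-04]), 'position': array([ 0.16700305, -0.49754875,  0.302161  ]), 'orientation': array([-3.09922778e+00, -5.06181599e-01, -8.47641615e-05]), 'contact_force': array([ 0.37587645,  0.7523581 , -0.95849315]), 'ft_torque': array([ 0.0322854 ,  0.03945895, -0.03310603]), 'grip_force': 0.0, 'grip_width': 0.9971445399421384}
{'fx': 480.8537213900748, 'fy': 480.8537213900748, 'cx': 311.71219536107657, 'cy': 245.9894875804361, 'eye': array([ 0.37837909, -0.08809631,  1.35413402]), 'orientation': array([-2.18471941,  2.12551923, -0.13920482])}
{'fx': 475.0988250505016, 'fy': 475.0988250505016, 'cx': 315.1394138820512, 'cy': 242.6049934945286, 'eye': array([ 0.84072487, -0.63570057,  1.04003699]), 'orientation': array([-2.48272806, -0.69808325,  0.19925919])}
```

View pics/top.png

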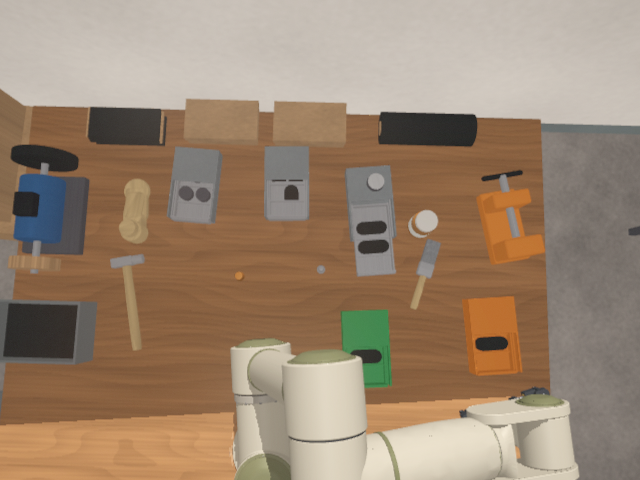

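View pics/scene.png

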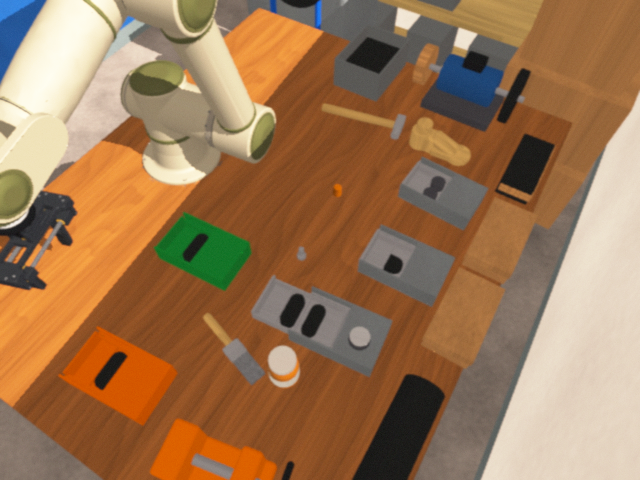

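The top view shows the tin case near (195,185), the heel case near (287,183) and the sole case near (372,220), with its tray front at about v=275. The wax is at (239,276) and the punch at (321,270). I'll enlarge this area to pick corners.

```bash
python3 - <<'E'
from h import *
s=np.load("top.npy",allow_pickle=True).item(); p=s["pixels"][...,::-1]
cv2.imwrite("pics/c1.png",cv2.resize(p[140:285,255:405],None,fx=4,fy=4,interpolation=cv2.INTER_CUBIC))
E
```

```text
(no output)
```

View pics/c1.png

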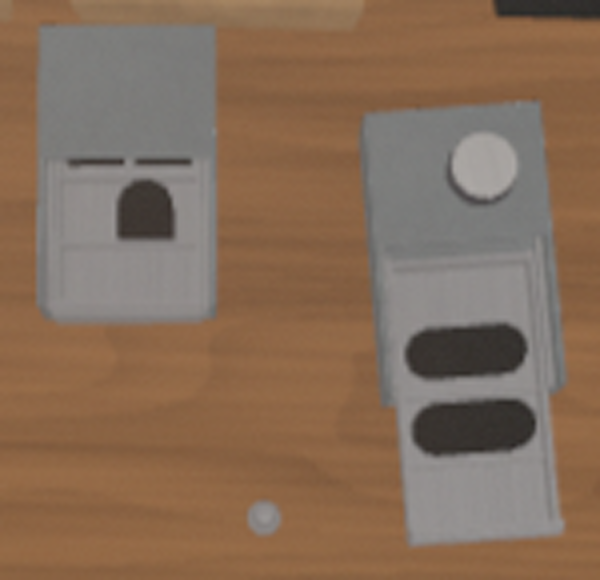

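Crop pixels (4x, offset 255,140): sole roof back corners (363,116) and (541,100), and sole tray front edge (410,544)-(562,531). Heel roof back corners are (40,26) and (215,25), heel front edge (50,320)-(213,320), and punch (264,517).

```bash
python3 - <<'E'
from h import *
s=np.load("top.npy",allow_pickle=True).item()
def P(n,x,y,z): 
    p=ray(s,255+x/4,140+y/4,z); print(n,p.round(4)); return p
def case(n,bl,br,fl,fr):
    l=P(n+" BL",*bl,.054); r=P(n+" BR",*br,.054); print("width",np.linalg.norm(l-r))
    a=P("FL",*fl);b=P("FR",*fr); print("width",np.linalg.norm(a-b))
    w=(l-r)[:2]; ax=((l+r)/2-(a+b)/2)[:2]; print("yaw back",np.degrees(np.arctan2(-w[0],w[1])),"front",np.degrees(np.arctan2(-(a-b)[0],(a-b)[1])),"axis",np.degrees(np.arctan2(ax[1],ax[0])),"len",np.linalg.norm(ax),"mid",((a+b)/2))
case("sole",(363,116),(541,100),(410,544,.045),(562,531,.045))
case("heel",(40,26),(215,25),(50,320,.045),(213,320,.045))
P("heel block",146,212,.03);P("sole case FL bottom corner top",384,403,.054);P("FR",564,387,.054)
P("heel rib front",145,246,.022)
P("punch",264,517,.02); print("wax",ray(s,239,276,.02))
# scene view check: punch top
t=np.load("scene.npy",allow_pickle=True).item()
print("scene: sole front L,R",ray(t,253,311,.0),ray(t,275,279,.048)); print("heel FL", ray(t,381,228,.054))
E
```

```text
sole BL [ 0.7649 -0.1754  0.054 ]
sole BR [ 0.7799 -0.2992  0.054 ]
width 0.12472670647331192
FL [ 0.4684 -0.2135  0.045 ]
FR [ 0.4802 -0.317   0.045 ]
width 0.1041240411875152
yaw back 6.886803369824132 front 6.4573644755813975 axis 5.346741002729829 len 0.29938248789923594 mid [ 0.47429621 -0.26522122  0.045     ]
heel BL [0.8234 0.0519 0.054 ]
heel BR [ 0.8276 -0.0706  0.054 ]
width 0.12251764227242587
FL [0.6164 0.0376 0.045 ]
FR [ 0.6195 -0.075   0.045 ]
width 0.11262295724559697
yaw back 1.9510552612668732 front 1.590036153981239 axis 2.5839675518323926 len 0.20775171409419904 mid [ 0.61797291 -0.01873377  0.045     ]
heel block [ 0.6982 -0.0255  0.03  ]
sole case FL bottom corner top [ 0.5636 -0.1934  0.054 ]
FR [ 0.5781 -0.3163  0.054 ]
heel rib front [ 0.6755 -0.0253  0.022 ]
punch [ 0.4861 -0.1141  0.02  ]
wax [0.46112881 0.11280828 0.02      ]
scene: sole front L,R [ 0.46962793 -0.3000372   0.        ] [ 0.48320835 -0.22078401  0.048     ]
heel FL [0.63184577 0.03798472 0.054     ]
```

>>> drive_tool(
  motion=[
    [[0, 0, 0, 0, 0, 0.07, -1], [0, 0, 0, 0, 0, 0.07, -1], [0.97, -0.75, 0.4, 0, 0, 0, -1], [0.97, -0.75, 0.4, 0, 0, 0, -1], [0.97, -0.75, 0.4, 0, 0, 0, -1], [0.97, -0.75, 0.4, 0, 0, 0, -1], [0.97, -0.75, 0.4, 0, 0, 0, -1], [0.97, -0.75, 0.4, 0, 0, 0, -1], [0.97, -0.75, 0.4, 0, 0, 0, -1], [0.97, -0.75, 0.4, 0, 0, 0, -1]],
  ],
  newtons=5,
)

```text
clock: 1.1
position: [0.3095, -0.3614, 0.2382]
orientation: [-3.137, -0.163, 0.0]
contact_force: [0.2, -0.3, -0.1]
grip_width: 0.118
grip_force: 0.0
```

>>> drive_tool(
  motion=[
    [[0.97, -0.75, 0.4, 0, 0, 0, -1], [0.97, -0.75, 0.4, 0, 0, 0, -1], [0.97, -0.75, 0.4, 0, 0, 0, -1], [0.97, -0.75, 0.4, 0, 0, 0, -1], [0.97, -0.75, 0.4, 0, 0, 0, -1], [0.97, -0.75, 0.4, 0, 0, 0, -1], [0.97, -0.75, 0.4, 0, 0, 0, -1], [0, 0, 0, 0, 0, 0, -1], [0, 0, 0, 0, 0, 0, -1]],
  ],
)

```text
clock: 2.0
position: [0.433, -0.2437, 0.1826]
orientation: [-3.137, -0.165, 0.001]
contact_force: [0.0, 0.3, 0.8]
grip_width: 0.007
grip_force: 0.0
```

```bash
python3 - <<'E'
from h import *
s=np.load("top.npy",allow_pickle=True).item()
print("glue",ray(s,426,222,.1),"polish",ray(s,376,181,.08))
st=env.get_state(); print(st["clock"],st["position"],rot(st["orientation"]).round(3),st["contact_force"],st["grip_width"])
w=env.snapshot("wrist"); print({k:v for k,v in w.items() if k!="pixels"}); np.save("w1.npy",w,allow_pickle=True)
cv2.imwrite("pics/w1.png",w["pixels"][...,::-1])
E
```

```text
glue [ 0.61268065 -0.38744203  0.1       ] polish [ 0.72587181 -0.25654123  0.08      ]
2.0 [ 0.43298844 -0.24372673  0.18257614] [[ 0.995  0.105 -0.001]
 [ 0.105 -0.995  0.   ]
 [-0.001 -0.    -1.   ]] [0.02424566 0.25290272 0.80190487] 0.00726405104494885
{'fx': 371.64829954431775, 'fy': 371.64829954431775, 'cx': 322.62262537251615, 'cy': 238.98908215736972, 'eye': array([ 0.50347767, -0.23713274,  0.26459663]), 'orientation': array([ 2.17466828, -1.95945809, -0.26694787])}
```

View pics/w1.png

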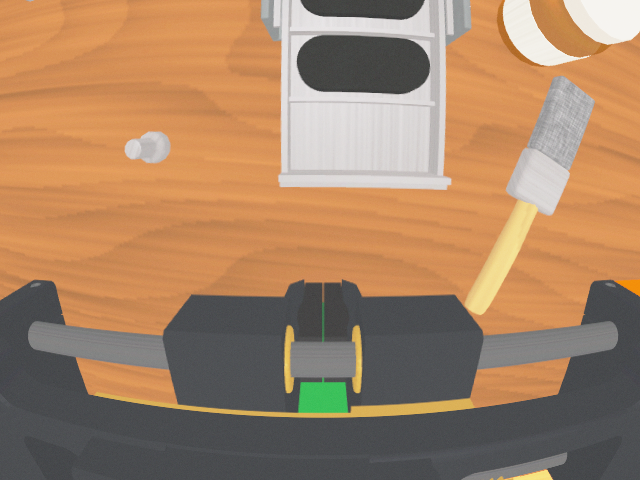

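The wrist view shows the sole tray front squarely ahead of the shut fingers, at row 185 and columns 280-450. The punch (150,148), brush and jar are clear of the lane. Next I descend and push.

>>> drive_tool(
  motion=[
    [[0, 0, 1, 0, 0, 0, -1], [0, 0, 1, 0, 0, 0, -1], [0, 0, 1, 0, 0, 0, -1], [0, 0, 1, 0, 0, 0, -1], [0, 0, 0.9, 0, 0, 0, -1], [0, 0, 0, 0, 0, 0, -1], [0.5, 0, 0, 0, 0, 0, -1], [0.5, 0, 0, 0, 0, 0, -1], [0.5, 0, 0, 0, 0, 0, -1], [0.5, 0, 0, 0, 0, 0, -1]],
  ],
)

```text
clock: 3.05
position: [0.474, -0.2398, 0.0854]
orientation: [3.136, 0.164, 0.001]
contact_force: [-3.2, -2.3, 1.9]
grip_width: 0.006
grip_force: 1.2
```

>>> drive_tool(
  motion=[
    [[0.5, 0, 0, 0, 0, 0, -1], [0.5, 0, 0, 0, 0, 0, -1], [0.5, 0, 0, 0, 0, 0, -1], [0.5, 0, 0, 0, 0, 0, -1], [0.5, 0, 0, 0, 0, 0, -1], [0.5, 0, 0, 0, 0, 0, -1], [0.3, 0, 0, 0, 0, 0, -1], [0.2, 0, 0, 0, 0, 0, -1], [0, 0, 0, 0, 0, 0, -1]],
  ],
)

```text
clock: 3.95
position: [0.5429, -0.2321, 0.0846]
orientation: [-3.137, -0.163, -0.001]
contact_force: [-0.3, 0.6, -0.3]
grip_width: 0.007
grip_force: 0.0
```

>>> drive_tool(
  motion=[
    [[0.2, 0, 0, 0, 0, 0, -1], [0.2, 0, 0, 0, 0, 0, -1], [0.15, 0, 0, 0, 0, 0, -1], [0.1, 0, 0, 0, 0, 0, -1], [0, 0, 0, 0, 0, 0, -1]],
  ],
)

```text
clock: 4.45
position: [0.5558, -0.231, 0.0847]
orientation: [3.137, 0.163, 0.001]
contact_force: [-0.4, 0.7, -0.2]
grip_width: 0.006
grip_force: 0.0
```

>>> drive_tool(
  motion=[
    [[0.1, 0, 0, 0, 0, 0, -1], [0.1, 0, 0, 0, 0, 0, -1], [0.1, 0, 0, 0, 0, 0, -1], [0, 0, 0, 0, 0, 0, -1]],
  ],
)

```text
clock: 4.85
position: [0.5585, -0.2308, 0.0847]
orientation: [-3.135, -0.164, 0.015]
contact_force: [-24.4, -2.7, 13.0]
grip_width: 0.003
grip_force: 12.7
```

The force rose to 24 N with the tray at its stop, so it is home. I'll back off, lift, and move over to the heel tray.

>>> drive_tool(
  motion=[
    [[0, 0, 0, 0, 0, 0, -1], [0, 0, 0, 0, 0, 0, -1], [-0.4, 0, 0, 0, 0, 0, -1], [-0.5, 0, 0, 0, 0, 0, -1], [0, 0, -1, 0, 0, 0, -1], [0, 0, -1, 0, 0, 0, -1], [0, 0, -1, 0, 0, 0, -1], [0, 0, -1, 0, 0, 0, -1], [0, 0, -1, 0, 0, 0, -1], [0, 0, 0, 0, 0, 0.044, -1]],
  ],
)

```text
clock: 5.85
position: [0.5442, -0.2327, 0.1877]
orientation: [3.138, 0.053, 0.008]
contact_force: [0.2, -0.1, -0.0]
grip_width: 0.008
grip_force: 0.0
```

>>> drive_tool(
  motion=[
    [[0.5, -0.97, 0, 0, 0, 0, -1], [0.5, -0.97, 0, 0, 0, 0, -1], [0.5, -0.97, 0, 0, 0, 0, -1], [0.5, -0.97, 0, 0, 0, 0, -1], [0.5, -0.97, 0, 0, 0, 0, -1], [0.5, -0.97, 0, 0, 0, 0, -1], [0.5, -0.97, 0, 0, 0, 0, -1], [0.5, -0.97, 0, 0, 0, 0, -1], [0.5, -0.97, 0, 0, 0, 0, -1], [0.5, -0.97, 0, 0, 0, 0, -1]],
  ],
)

```text
clock: 6.85
position: [0.637, -0.0341, 0.1848]
orientation: [-3.141, -0.055, -0.001]
contact_force: [-0.2, -0.9, 0.3]
grip_width: 0.004
grip_force: 0.0
```

>>> drive_tool(
  motion=[
    [[0.5, -0.97, 0, 0, 0, 0, -1], [0, 0, 0, 0, 0, 0, -1], [0, 0, 0, 0, 0, 0, -1]],
  ],
)

```text
clock: 7.15
position: [0.6458, -0.0153, 0.1847]
orientation: [3.141, 0.055, 0.0]
contact_force: [0.0, -0.5, 0.3]
grip_width: 0.005
grip_force: 0.0
```

```bash
python3 - <<'E'
from h import *
for n in("wrist","scene"):
    w=env.snapshot(n); cv2.imwrite(f"pics/{n}2.png",w["pixels"][...,::-1]); np.save(n+"2.npy",w,allow_pickle=True)
    if n=="wrist": print(w["eye"])
a=cv2.imread("pics/scene2.png")[190:390,230:490]; cv2.imwrite("pics/s2c.png",cv2.resize(a,None,fx=3,fy=3))
E
```

```text
[ 0.71660031 -0.01348884  0.2666991 ]
```

View pics/wrist2.png

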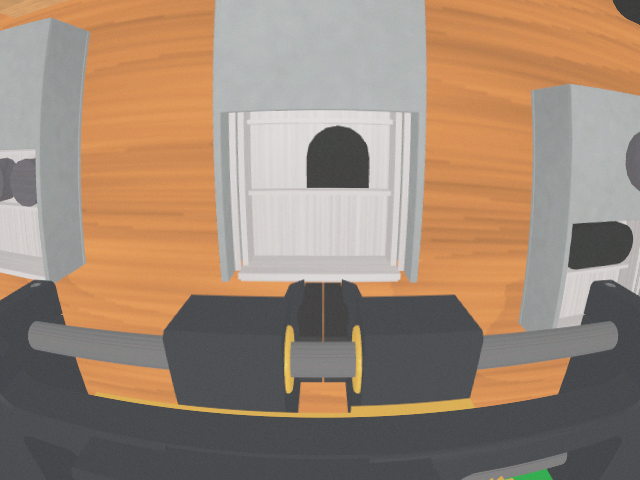

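View pics/s2c.png

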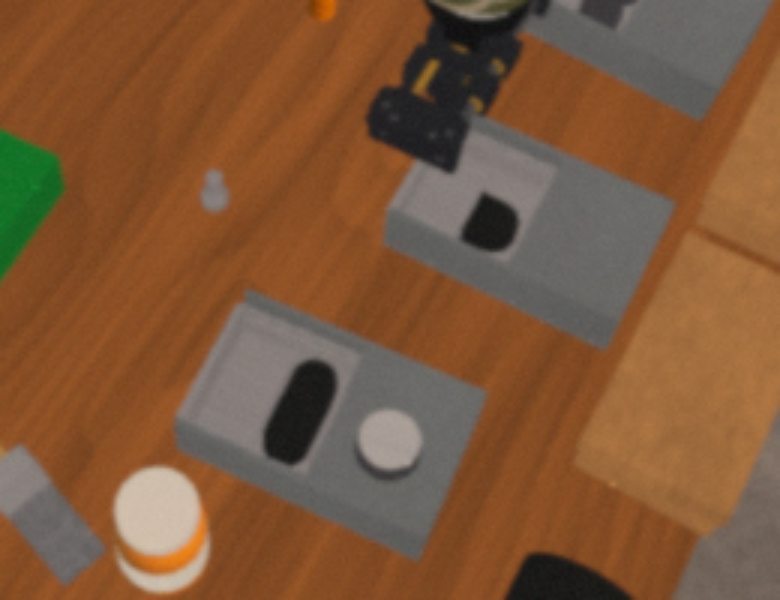

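The scene crop shows the sole tray flush in its case and nothing else disturbed. The wrist view shows the heel lip at rows ~268-280, its inner side at row ~257, and the pocket's rear rib at row ~192 (columns 245-390).

```bash
python3 - <<'E'
from h import *
w=np.load("wrist2.npy",allow_pickle=True).item()
def f(u,v,z):
    d=np.array([u-w["cx"],v-w["cy"]])/w["fx"]; t=np.linalg.norm(d); c=np.r_[d/t*np.sin(t),np.cos(t)]
    g=rot(w["orientation"])@c; e=np.array(w["eye"]); return (e+g*(z-e[2])/g[2]).round(4)
for n,u,v,z in(("lip lo",320,270,.048),("lip hi",320,257,.048),("front",320,281,.041),("rib top",320,192,.022),("lipL",238,276,.048),("lipR",400,276,.048),("floor/ lip foot",320,257,.01),("tips",323,283,.121)): print(n,f(u,v,z))
E
```

```text
lip lo [ 0.6357 -0.0149  0.048 ]
lip hi [ 0.6443 -0.0147  0.048 ]
front [ 0.6254 -0.0152  0.041 ]
rib top [ 0.6809 -0.0133  0.022 ]
lipL [0.6294 0.0375 0.048 ]
lipR [ 0.633  -0.0662  0.048 ]
floor/ lip foot [ 0.6317 -0.0149  0.01  ]
tips [ 0.6569 -0.0159  0.121 ]
```

>>> drive_tool(
  motion=[
    [[0.56, 0, 0, 0, 0, 0, -1], [0, 0, 1, 0, 0, 0, -1], [0, 0, 1, 0, 0, 0, -1], [0, 0, 1, 0, 0, 0, -1], [0, 0, 0.7, 0, 0, 0, -1], [0, 0, 0.6, 0, 0, 0, -1], [0, 0, 0.5, 0, 0, 0, -1], [0, 0, 0, 0, 0, 0, -1]],
  ],
)

```text
clock: 8.05
position: [0.6568, -0.0149, 0.0876]
orientation: [-3.141, -0.054, 0.003]
contact_force: [0.1, -0.2, -0.9]
grip_width: 0.008
grip_force: 0.0
```

>>> drive_tool(
  motion=[
    [[-0.3, 0, 0, 0, 0, 0, -1], [-0.2, 0, 0, 0, 0, 0, -1], [-0.1, 0, 0, 0, 0, 0, -1], [-0.1, 0, 0, 0, 0, 0, -1], [-0.15, 0, 0, 0, 0, 0, -1], [-0.2, 0, 0, 0, 0, 0, -1], [-0.25, 0, 0, 0, 0, 0, -1], [-0.3, 0, 0, 0, 0, 0, -1], [-0.3, 0, 0, 0, 0, 0, -1], [-0.3, 0, 0, 0, 0, 0, -1]],
  ],
)

```text
clock: 9.05
position: [0.6128, -0.0163, 0.0888]
orientation: [3.141, 0.055, 0.0]
contact_force: [2.6, 0.3, 1.6]
grip_width: 0.006
grip_force: 1.0
```

>>> drive_tool(
  motion=[
    [[-0.35, 0, 0, 0, 0, 0, -1], [-0.35, 0, 0, 0, 0, 0, -1], [-0.35, 0, 0, 0, 0, 0, -1], [-0.35, 0, 0, 0, 0, 0, -1], [-0.35, 0, 0, 0, 0, 0, -1], [-0.35, 0, 0, 0, 0, 0, -1], [-0.35, 0, 0, 0, 0, 0, -1], [-0.3, 0, 0, 0, 0, 0, -1], [-0.2, 0, 0, 0, 0, 0, -1], [-0.1, 0, 0, 0, 0, 0, -1]],
  ],
)

```text
clock: 10.05
position: [0.5518, -0.0184, 0.0886]
orientation: [-3.141, -0.054, 0.001]
contact_force: [1.6, 1.7, 0.3]
grip_width: 0.008
grip_force: 0.8
```

>>> drive_tool(
  motion=[
    [[-0.2, 0, 0, 0, 0, 0, -1], [-0.2, 0, 0, 0, 0, 0, -1], [-0.2, 0, 0, 0, 0, 0, -1], [-0.2, 0, 0, 0, 0, 0, -1], [-0.15, 0, 0, 0, 0, 0, -1], [-0.15, 0, 0, 0, 0, 0, -1], [-0.1, 0, 0, 0, 0, 0, -1], [-0.1, 0, 0, 0, 0, 0, -1], [0, 0, 0, 0, 0, 0, -1]],
  ],
)

```text
clock: 10.95
position: [0.526, -0.0194, 0.0887]
orientation: [3.141, 0.055, -0.001]
contact_force: [-0.3, -1.1, -0.2]
grip_width: 0.009
grip_force: 0.0
```

>>> drive_tool(
  motion=[
    [[-0.1, 0, 0, 0, 0, 0, -1], [-0.1, 0, 0, 0, 0, 0, -1], [0, 0, 0, 0, 0, 0, -1]],
  ],
)

```text
clock: 11.25
position: [0.522, -0.0195, 0.0887]
orientation: [3.141, 0.055, -0.001]
contact_force: [-0.9, 0.2, 0.5]
grip_width: 0.002
grip_force: 0.0
```

>>> drive_tool(
  motion=[
    [[-0.1, 0, 0, 0, 0, 0, -1], [-0.1, 0, 0, 0, 0, 0, -1], [-0.1, 0, 0, 0, 0, 0, -1], [0, 0, 0, 0, 0, 0, -1]],
  ],
)

```text
clock: 11.65
position: [0.5207, -0.0196, 0.0891]
orientation: [3.14, 0.052, 0.023]
contact_force: [32.1, 7.3, -24.6]
grip_width: 0.009
grip_force: 16.0
```

The tray is at its stop: 32 N and no further motion. I'll release into the pocket and lift clear.

>>> drive_tool(
  motion=[
    [[0, 0, 0, 0, 0, 0, -1], [0, 0, 0, 0, 0, 0, -1], [0.2, 0, 0, 0, 0, 0, -1], [0.3, 0, 0, 0, 0, 0, -1], [0.3, 0, 0, 0, 0, 0, -1], [0, 0, 0, 0, 0, 0, -1], [0, 0, -0.5, 0, 0, 0, -1], [0, 0, -1, 0, 0, 0, -1], [0, 0, -1, 0, 0, 0, -1], [0, 0, -1, 0, 0, 0, -1]],
  ],
)

```text
clock: 12.65
position: [0.532, -0.0191, 0.1602]
orientation: [3.141, 0.055, 0.0]
contact_force: [0.0, -0.4, 0.3]
grip_width: -0.001
grip_force: 0.0
```

>>> drive_tool(
  motion=[
    [[0, 0, -1, 0, 0, 0, -1], [-1, 0, -0.5, 0, 0, 0, -1], [-1, 0, 0, 0, 0, 0, -1], [-1, 0, 0, 0, 0, 0, -1], [-1, 0, 0, 0, 0, 0, -1], [0, 0, 0, 0, 0, 0, -1], [0, 0, 0, 0, 0, 0, -1]],
  ],
)

```text
clock: 13.35
position: [0.4528, -0.022, 0.1894]
orientation: [3.141, 0.054, 0.002]
contact_force: [0.8, 1.3, 0.7]
grip_width: 0.002
grip_force: 0.0
```

```bash
python3 - <<'E'
from h import *
w=env.snapshot("wrist"); cv2.imwrite("pics/w3.png",w["pixels"][...,::-1])
w=env.snapshot("scene"); a=w["pixels"][150:390,230:490,::-1]; cv2.imwrite("pics/s3.png",cv2.resize(a,None,fx=2.5,fy=2.5))
E
```

```text
(no output)
```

View pics/w3.png

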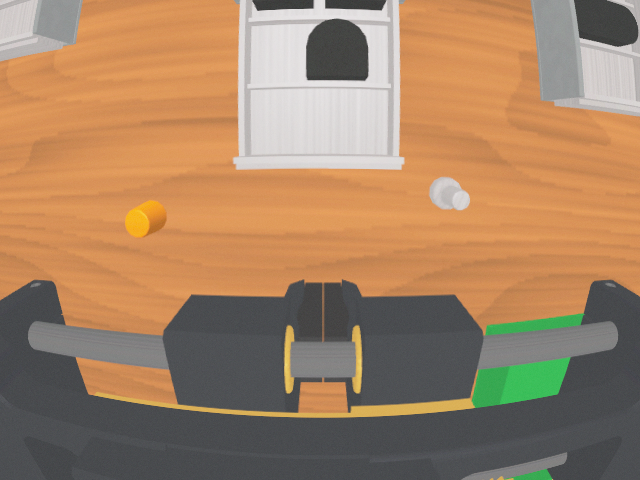

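View pics/s3.png

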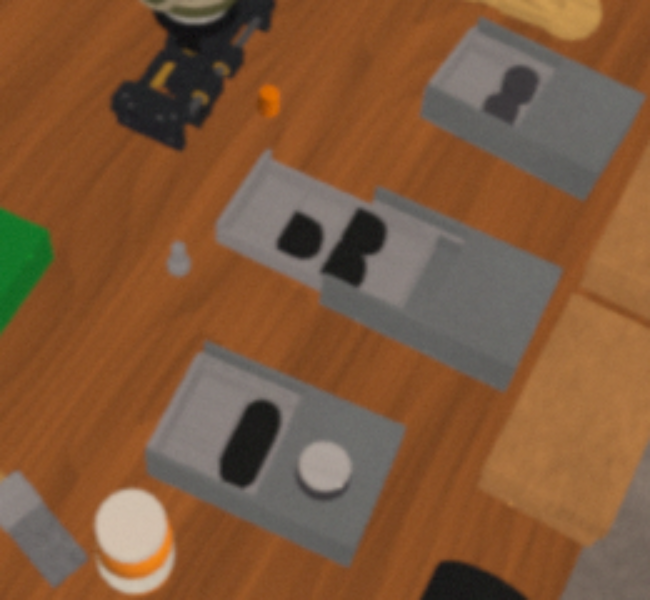

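The wrist view shows the heel tray drawn out (lip at row ~160) with the loose block flat between its ribs at (337,50). The scene crop shows the sole and tin trays home, the bystanders in place, and the robot clear.

```bash
python3 -c "
from workcell import env
print(env.finish_job())"
```

```text
the job is handed in; nothing more can be done
None
```

The job is handed in: the half-sole tray is pushed home, the heel tray is drawn out to its stop with the loose block flat between its ribs, and the tin tray and other items look undisturbed in the last pictures; the hand-in returned no verdict.

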